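# Restock the spice lane, oldest to the front

### The job

Restock the green-label spice in the rack, oldest in front: draw the older green-label jar forward in its lane until it bears against the stop plate at the lane's front, then stand the new green-label jar from the worktop right behind it in the same lane, under the edge of the upper board. Last, press the new jar lightly forward so that you feel the row of two bear on the stop, and leave both upright and close together; press gently, and leave the other jar and the other things on the worktop where they are.

Things in the scene. Friction and masses are not known exactly. Their poses are not given: they have to be found in the camera images.
- old_green: spice jar, clear glass, red screw cap with a green top and a label with green leaves on green and white, 45 mm diameter, 106 mm tall (cap: the top 21 mm, 44.5 mm across; glass 42 mm across), about 0.11 kg; origin at the centre of its underside, z up its axis; the older jar: at the start it stands in one of the rack's two lanes, under the upper board.
- new_green: spice jar, clear glass, red screw cap with a green top and a label with green leaves on green and white, 45 mm diameter, 106 mm tall (cap: the top 21 mm, 44.5 mm across; glass 42 mm across), about 0.11 kg; origin at the centre of its underside, z up its axis; the new jar, same kind: at the start it stands on the worktop to the left (+y) of the rack.
- old_brown: spice jar, clear glass, red screw cap with a brown top and a label with brown spice on brown and red, 45 mm diameter, 106 mm tall (cap: the top 21 mm, 44.5 mm across; glass 42 mm across), about 0.11 kg; origin at the centre of its underside, z up its axis; stands in the rack's other lane and stays there.
- rack: fixed light-wood jar rack, 220 deep (x) x 290 wide (y) x 360 mm; origin under its centre, +x points into it; its open front faces the robot. Two lanes run along x, centred at y = +65 and -65 mm, 55 mm wide inside; floor at z = 10 mm; rails 8 mm thick between and beside them, tops at z = 32 mm. Back panel's face at x = +98 mm. The front part is open above.
- board_edge (a point): middle of the lower front edge of the rack's upper board, at rack x = -10, y = 0, z = 330 mm; axes as the rack's. The board covers the lanes from here back to the panel, full width, 14 mm thick, with a thin steel rail along its front edge up to z = 355 mm; a tin and a bowl fixed on it reach z = 385 mm.
- stop_bar: fixed dark steel bar across the rack's front foot, 14 x 290 x 12 mm, origin under its centre, at rack x = -118 mm. It carries a stop for each lane: an upright steel plate 44 mm wide, top at z = 71 mm. Each is clamped anew each time, its jar-side face 18 to 42 mm behind the bar's origin (rack x = -100 to -76 mm); not measured: find it by touch or sight. Rigid.
- mug: blue-speckled mug with a handle, 81 mm across without handle, 94 mm tall, standing loose on the worktop, a bystander; origin under its centre.
- timer: grey and mint kitchen timer, 66 mm across, 60 mm tall, standing loose on the worktop, a bystander; origin under its centre.
- bowl: small blue pinch bowl, 68 mm across, 35 mm tall, standing loose on the worktop, a bystander; origin under its centre.
- lime: green lime, about 45 mm, standing loose on the worktop, a bystander; origin under its centre.
Mind the look-alikes: they are no part of the job. Leave any purple or turquoise look-alike of the old_green alone.

How it is judged:
On the way, in this order (a step that is already met when the one before it is completed fails the run):
1. the older green-label jar, upright in its lane, bears on the stop with more than 1.5 N while the new one is still outside the rack (contact force between old_green and stop_bar above 1.5 N and angle between old_green's own z axis and vertical below 0.2 rad and horizontal distance between old_green and new_green above 0.09 m), for 0.06 s.
2. with the new jar standing behind it in the lane, the older jar bears on the stop with more than 1.5 N (contact force between old_green and stop_bar above 1.5 N and z of new_green in the frame of rack between 0.004 and 0.02 m and x of new_green in the frame of rack between -0.045 and 0.02 m and horizontal distance between old_green and new_green below 0.049 m), for 0.06 s.
At the end, for the whole second after the job is handed in: Both green-label jars stand upright (within 7 degrees) and still on the floor of the same lane, the older in front where the stop holds it, the new one behind it, their axes less than 49 mm apart (gap under about 4 mm); the brown-label jar has not moved 12 mm or more (angle between each of old_green, new_green, old_brown's own z axis and vertical below 0.12 rad and horizontal distance between old_green and new_green below 0.049 m and x of old_green in the frame of rack between -0.095 and -0.046 m and x of new_green in the frame of rack between -0.045 and 0.02 m and z of old_green in the frame of rack between 0.005 and 0.017 m and z of new_green in the frame of rack between 0.005 and 0.017 m and linear speed of each of old_green, new_green below 0.02 m/s and distance of old_brown from where it was at the start of the episode below 0.012 m); the robot touches nothing.
It fails at once if a jar is pressed against the stop with more than 45 N (contact force between any of old_green, new_green and stop_bar above 45 N).
It fails at once if the brown-label jar is shifted by more than 12 mm (distance of old_brown from where it was at the start of the episode above 0.012 m).
It fails at once if a green-label jar is tipped over (angle between any of old_green, new_green's own z axis and vertical above 0.7 rad).
It fails at once if a bystander is pushed by more than 20 mm (distance of any of mug, timer, bowl, lime from where it was at the start of the episode above 0.02 m).
It also fails if it takes over 58 s, if anything falls off the work surface, if the arm or the gripper's body presses on something with over 40 N, if the wrist force passes 120 N, or if a joint passes its speed limit or range.

### The arm

A 6-joint arm with a two-finger parallel gripper is mounted at the origin on a cart in front of the work surface, level with it; the furniture and walls round the work are solid. World frame = base frame: x ahead of the robot, y to its left, z up, the work surface at z = 0. Lengths are in m, angles in rad, forces in N, time in s.
With the tool pointing down it reaches from about 0.325 to 0.85 m from the base axis. Payload 4.4 kg.
Tool frame: the origin (TCP) lies on the centre line of the jaws, within the pads' length; the fingertips stand 19 mm ahead of it and the grasp point (between the pads) is the TCP; z points along the fingers, y is the line along which they close (so a half turn about z gives the same grasp; the last joint's range is limited). The gripper opens to 94 mm and grips with 3 to 60 N. Pads are 16 mm wide; open, the fingers measure 119 mm over their backs; the gripper's body (75 mm by 177 mm) begins 78 mm behind the grasp point.
Start: joints at [0.966, 0.207, 1.542, -0, 1.393, -0.15], TCP at [0.253, 0.517, 0.224] pointing down, gripper open.
Joint ranges: [-2.73, 2.73], [-0.86, 2.22], [0.23, 2.46], [-1.11, 4.25], [0.08, 2.63], [-2.82, 2.82]. Speed limits (rad/s): [2.79, 2.79, 3.14, 3.14, 3.14, 3.14].

### API

Orientations are given as a 3x3 rotation matrix whose columns are the frame's x, y, z axes.
In Python, from workcell import env gives the robot as it stands. The module is installed in compiled form; this text tells all that it offers.
- The arm moves only by the tool drive_tool, never from a script. Its argument "increments" is a list that holds one entry, the list of rows, each a list of 7 numbers: the shift along the tool's x, y, z in m, then the turn, a rotation vector about the tool's x, y, z in rad, then the finger opening in m, from 0 to 0.094. In form: [[[tx, ty, tz, ax, ay, az, claw], ...]]. A call has 1 to 5 rows; each row shifts and turns the commanded pose from where the row before left it, along the tool's axes as they then stand; what a row does not reach is not made up. A row lasts 1/12 s, in which the tool goes at most 41.7 mm and 7.16 degrees, less where a joint would pass 70% of its speed; a pose out of reach is approached as far as the arm can. A call is refused whole if a number of a shift passes 0.0417 or a number of a turn 0.125, either way. A call with a gripper value outside its range is refused whole. The fingers move at their own pace and stop on an object; the grip force is fixed at half the most. Time passes only in rows, so rows that do not move let the fingers close. It gives the time, the measured TCP pose, the force, the opening and the grip force at its end, in the units of the state.
- env.state(): the state, without advancing time (a new reading comes with each control period).
- env.snapshot(name): name is "scene" or "top" or "wrist"; returns the picture (480x640x3 uint8, red, green, blue); there is no depth.
- env.camera_params(name): a dict with "fovy" (degrees; the focal length in pixels is half the picture's height over the tangent of half this angle, whatever the lens; pixels are square), "cx", "cy" (the principal point, pixels), "xyz" and "orientation" of the camera in the world; the wrist camera has in their place "hand_eye" (4x4, takes a point from camera to tool coordinates, whose origin is the TCP and whose axes are the flange's). Camera axes: x right, y down, z forward; pixel columns grow to the right and rows downward; lengths in m; the calibration is good to about 2 mm. A picture is of the moment at which its call begins: read the wrist's pose just before it. camera_params takes no time and is no camera call.
- env.close_job(): hands the job in; it is judged then, once.
The state is a dict: "clock": time; "joint_pos": joint angles; "qd": joint speeds; "effort": joint torques, N m; "eef_pos": TCP position; "tcp_rot": TCP orientation; "ft_force": force on the tool from outside, world axes, zero at the start; "torque": the same for the moment, N m; "grip_width": finger opening in m; "gripper_force": force on a finger pad.
Only numpy, scipy, OpenCV 4.12 (cv2) and the standard library are available. Lean on these libraries where they do the work, as an engineer would, in place of code of your own. Each camera call takes 0.05 s, during which the arm holds its last target. There are 200 camera calls.

## Working session

There is one attempt and no reset: what is moved stays moved. The work goes in short steps, Python scripts to look and compute and a tool call to move; the robot and the scene stay as the last step left them, time stands still between calls to the robot, and variables do not carry over. Pictures are saved under pics/ and viewed, at most 10 in all, crops included, and the job is handed in when it is done.

Besides the shell and the picture viewer there is one more tool, called after "Call:" in YAML: its name, and indented under it one key for each argument. drive_tool: Moves the arm, as the interface text tells. Its arguments: {"type":"object","properties":{"increments":{"type":"array"}},"required":["increments"]}

```bash
mkdir -p pics; cat > h.py <<'E'
import numpy as np, cv2
from workcell import env
def cam(n):
    p=env.camera_params(n); f=240/np.tan(np.radians(p["fovy"])/2)
    if "xyz" in p: return f,p["cx"],p["cy"],np.array(p["xyz"]),np.array(p["orientation"])
    s=env.state(); H=np.array(p["hand_eye"]); R=np.array(s["tcp_rot"])
    return f,p["cx"],p["cy"],R@H[:3,3]+np.array(s["eef_pos"]),R@H[:3,:3]
def ray(c,u,v):
    f,cx,cy,o,R=c; return o,R@np.array([(u-cx)/f,(v-cy)/f,1.])
def onz(c,u,v,z):
    o,d=ray(c,u,v); return o+d*(z-o[2])/d[2]
def tri(rays):
    A=np.zeros((3,3));b=np.zeros(3)
    for o,d in rays:
        d=d/np.linalg.norm(d);M=np.eye(3)-np.outer(d,d);A+=M;b+=M@o
    return np.linalg.solve(A,b)
def proj(c,P):
    f,cx,cy,o,R=c; q=R.T@(np.array(P)-o); return cx+f*q[0]/q[2],cy+f*q[1]/q[2]
def snap(n,name):
    im=env.snapshot(n); cv2.imwrite(f"pics/{name}.png",im[:,:,::-1]); return im
E
python3 - <<'E'
from h import *
np.set_printoptions(precision=4,suppress=True)
snap("scene","scene0");snap("top","top0");snap("wrist","wrist0")
a=[cv2.imread(f"pics/{n}0.png") for n in("scene","top")]
for n in("scene","top","wrist"): print(n,cam(n))
s=env.state(); print(s["clock"],s["eef_pos"],s["tcp_rot"],s["ft_force"],s["grip_width"])
E
```

```text
scene (np.float64(517.4971016351802), 326.51560597044863, 235.0565180277074, array([-0.6009, -0.7754,  0.776 ]), array([[ 0.5314, -0.3287,  0.7808],
       [-0.847 , -0.2215,  0.4832],
       [ 0.0141, -0.9181, -0.3961]]))
top (np.float64(548.4803738266289), 332.353294887313, 245.58368102522434, array([ 0.3477, -0.0983,  1.7772]), array([[ 0.0049, -0.9943,  0.106 ],
       [-0.9998, -0.0029,  0.0187],
       [-0.0183, -0.1061, -0.9942]]))
wrist (np.float64(378.2338511575956), 317.7694906953888, 234.87599892738498, array([0.1878, 0.5469, 0.3841]), array([[ 0.4397,  0.8708,  0.2198],
       [ 0.8981, -0.4257, -0.1101],
       [-0.0023,  0.2458, -0.9693]]))
0.15 [0.2523 0.5161 0.2236] [[-0.8983  0.4393 -0.001 ]
 [ 0.4393  0.8983 -0.0014]
 [ 0.0002 -0.0017 -1.    ]] [ 0.4981  0.1227 -0.3468] 0.09419945770347472
```

View pics/scene0.png

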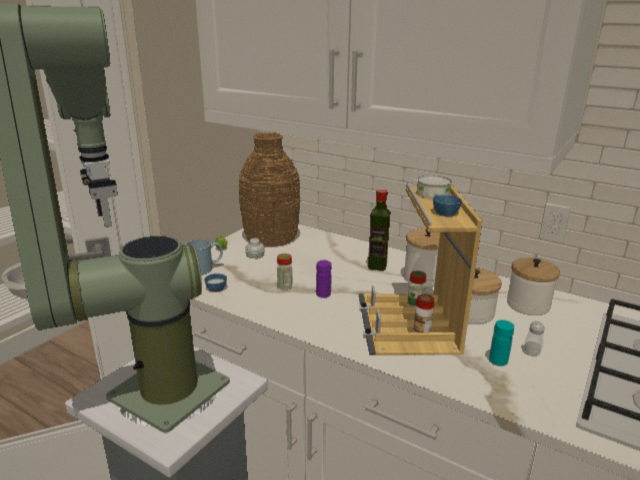

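View pics/top0.png

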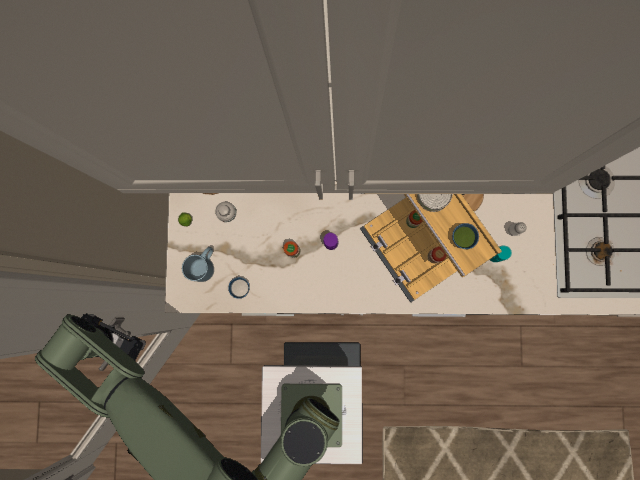

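The scene view shows three green/red-capped or similar jars: new_green at scene (285,272) / top (291,248), the purple look-alike at (324,279) / (330,240), and a turquoise one at (502,342). In the rack are a red cap at (417,280) / top (414,218) and another at (425,302) / top (437,255). I'll confirm these in an enlarged crop.

```bash
python3 - <<'E'
import cv2,numpy as np
s=cv2.imread("pics/scene0.png");t=cv2.imread("pics/top0.png")
r=lambda i,x,y,w,h:cv2.resize(i[y:y+h,x:x+w],(400,300),interpolation=cv2.INTER_CUBIC)
cv2.imwrite("pics/crop1.png",np.vstack([np.hstack([r(t,350,190,160,120),r(s,350,260,120,90)]),np.hstack([r(t,270,215,80,60),r(s,260,240,80,60)])]))
E
```

```text
(no output)
```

View pics/crop1.png

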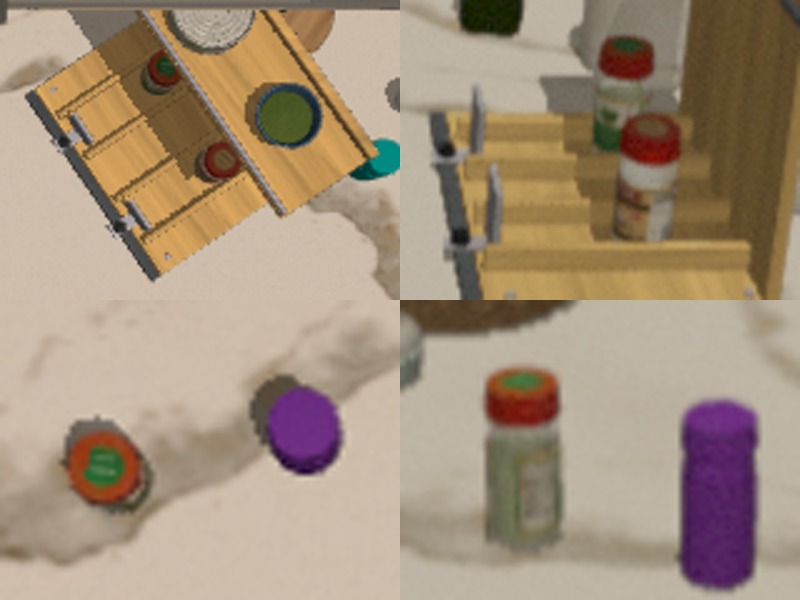

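The crop confirms it: the left (+y) lane holds the green-topped, green-leaf jar (old_green, top ≈(415,217), scene ≈(418,273)), and the right lane holds the brown one (top ≈(439,253)). On the worktop the green-topped jar is new_green (top ≈(291,248), scene ≈(284,256)). The plain purple and turquoise jars are the look-alikes.

```bash
cat >> h.py <<'E'
def cent(im,box,lo,hi):
    x,y,w,h=box; m=cv2.inRange(cv2.cvtColor(im[y:y+h,x:x+w],cv2.COLOR_BGR2HSV),lo,hi)
    n,l,st,c=cv2.connectedComponentsWithStats(m); i=1+np.argmax(st[1:,4]); return c[i]+[x,y],st[i]
E
python3 - <<'E'
from h import *
np.set_printoptions(precision=4,suppress=True)
S=cv2.imread("pics/scene0.png");T=cv2.imread("pics/top0.png");cs,ct=cam("scene"),cam("top")
G=((40,90,40),(85,255,255))
for n,bs,bt,man in [("new",(275,250,20,12),(280,238,22,20),((284,256),(290.6,248))),("old",(408,268,20,10),(405,208,20,18),((418.4,273.2),(415.2,217.2))),("brown",None,None,((425.6,298.4),(438.8,253.2)))]:
    if bs:
        a,b=cent(S,bs,*G),cent(T,bt,*G); print(n,a,b); print(" mask tri",tri([ray(cs,*a[0]),ray(ct,*b[0])]))
    print(n,"man tri",tri([ray(cs,*man[0]),ray(ct,*man[1])]), "onz top",onz(ct,*man[1],.116 if n!="new" else .106))
# bar (dark) in top view, plane z=.012: fit
m=cv2.inRange(cv2.cvtColor(T,cv2.COLOR_BGR2HSV),(0,0,20),(180,110,95)); m[:, :355]=0;m[:,420:]=0;m[:222]=0;m[305:]=0
n,l,st,c=cv2.connectedComponentsWithStats(m);i=1+np.argmax(st[1:,4]);print(st[i],c[i])
r=cv2.minAreaRect(np.argwhere(l==i)[:,::-1].astype(np.float32));bp=cv2.boxPoints(r);print(r,bp)
P=[onz(ct,u,v,.012) for u,v in bp];print(np.array(P))
for q in [(362.8,228),(412,301.5)]: print(onz(ct,*q,.012))
E
```

```text
new (array([283.9, 255.6]), array([ 6,  5,  6,  2, 10], dtype=int32)) (array([290.4419, 247.9767]), array([ 7,  7,  8,  7, 43], dtype=int32))
 mask tri [0.5171 0.063  0.1068]
new man tri [0.5172 0.0626 0.1056] onz top [0.5181 0.0612 0.106 ]
old (array([417.3529, 272.9412]), array([ 6,  4,  8,  3, 17], dtype=int32)) (array([415.7667, 216.1667]), array([ 8,  5,  7,  7, 30], dtype=int32))
 mask tri [ 0.6155 -0.3207  0.1169]
old man tri [ 0.6136 -0.3215  0.1168] onz top [ 0.6128 -0.3197  0.116 ]
brown man tri [ 0.5028 -0.3903  0.1133] onz top [ 0.5026 -0.3899  0.116 ]
[360 227  54  75 390] [386.5487 263.9923]
((386.50860595703125, 263.99420166015625), (89.32917022705078, 4.952371120452881), 55.980648040771484) [[359.4676 228.3594]
 [363.5724 225.5887]
 [413.5496 299.629 ]
 [409.4449 302.3997]]
[[ 0.5924 -0.1528  0.012 ]
 [ 0.6015 -0.1661  0.012 ]
 [ 0.3631 -0.3254  0.012 ]
 [ 0.3542 -0.3122  0.012 ]]
[ 0.5936 -0.1636  0.012 ]
[ 0.3571 -0.3204  0.012 ]
```

```bash
cat >> h.py <<'E'
from scipy.spatial.transform import Rotation as Ro
np.set_printoptions(precision=4,suppress=True)
BAR=np.array([.4778,-.2391]); UX=np.array([.5556,-.8314,0]); UY=np.array([.8314,.5556,0])
RO=np.array([.5434,-.3372,0])
def w(x,y,z): return RO+x*UX+y*UY+[0,0,z]
def inr(p): d=np.array(p)-RO; return np.array([d@UX,d@UY,d[2]])
def Rt(th,yaw=None):
    f=UX if yaw is None else np.array([np.cos(yaw),np.sin(yaw),0])
    z=np.sin(th)*f-np.cos(th)*np.array([0,0,1.]); y=np.cross([0,0,1.],f); return np.stack([np.cross(y,z),y,z],1)
def go(P,R=None):
    s=env.state(); R0=np.array(s["tcp_rot"]); t=R0.T@(np.array(P)-s["eef_pos"])
    print("clock",s["clock"],"p",np.array(s["eef_pos"]),"rack",inr(s["eef_pos"]),"F",np.array(s["ft_force"]),"w",s["grip_width"],s["gripper_force"])
    print("shift",t,"norm",np.linalg.norm(t),"rows",np.linalg.norm(t)/.041)
    if R is not None: print("rot",Ro.from_matrix(R0.T@R).as_rotvec())
    return t
E
python3 - <<'E'
from h import *
go([.50,-.10,.24],Rt(np.radians(40)))
print(Rt(.698), Ro.from_matrix(np.array(env.state()["tcp_rot"]).T@Rt(0)).as_rotvec(), w(.026,.0686,.075), env.state()["joint_pos"])
E
```

```text
clock 0.15 p [0.2523 0.5161 0.2236] rack [-0.8711  0.232   0.2236] F [ 0.4981  0.1227 -0.3468] w 0.09419945770347472 0.0
shift [-0.4932 -0.4446 -0.0158] norm 0.6641912000216968 rows 16.199785366382848
rot [ 0.1822 -0.6814  0.5057]
[[-0.4257  0.8314  0.3571]
 [ 0.637   0.5556 -0.5343]
 [-0.6426 -0.     -0.7661]] [-0.0017  0.0002  0.5269] [ 0.6149 -0.3207  0.075 ] [ 0.9655  0.2073  1.5426 -0.      1.3935 -0.1505]
```

Call:
drive_tool:
  increments:
    - [[-0.029,-0.0262,-0.001,0,0,0,0.094],[-0.029,-0.0262,-0.001,0,0,0,0.094],[-0.029,-0.0262,-0.001,0,0,0,0.094],[-0.029,-0.0262,-0.001,0,0,0,0.094],[-0.029,-0.0262,-0.001,0,0,0,0.094]]

```text
clock: 0.57
eef_pos: [0.3253, 0.3335, 0.2291]
tcp_rot: [[-0.899, 0.438, -0.0], [0.438, 0.899, -0.0], [0.0, -0.001, -1.0]]
ft_force: [0.8, -0.1, 1.2]
grip_width: 0.0941
gripper_force: 0.0
```

Call:
drive_tool:
  increments:
    - [[-0.029,-0.0262,-0.001,0,0,0,0.094],[-0.029,-0.0262,-0.001,0,0,0,0.094],[-0.029,-0.0262,-0.001,0,0,0,0.094],[-0.029,-0.0262,-0.001,0,0,0,0.094],[-0.029,-0.0262,-0.001,0,0,0,0.094]]

```text
clock: 0.98
eef_pos: [0.3981, 0.152, 0.2344]
tcp_rot: [[-0.898, 0.439, 0.0], [0.439, 0.898, 0.0], [-0.0, 0.0, -1.0]]
ft_force: [0.2, 0.7, 0.1]
grip_width: 0.0938
gripper_force: 0.0
```

Call:
drive_tool:
  increments:
    - [[-0.029,-0.0262,-0.001,0,0,0,0.094],[-0.029,-0.0262,-0.001,0,0,0,0.094],[-0.029,-0.0262,-0.001,0,0,0,0.094],[-0.029,-0.0262,-0.001,0,0,0,0.094],[-0.029,-0.0262,-0.001,0,0,0,0.094]]

```text
clock: 1.4
eef_pos: [0.4708, -0.0295, 0.2394]
tcp_rot: [[-0.898, 0.44, 0.0], [0.44, 0.898, 0.0], [0.0, 0.0, -1.0]]
ft_force: [0.4, 1.0, 0.4]
grip_width: 0.094
gripper_force: 0.0
```

Call:
drive_tool:
  increments:
    - [[0,0,0,0,0,0.105,0.094],[0,0,0,0,0,0.105,0.094],[0,0,0,0,0,0.105,0.094],[0,0,0,0,0,0.105,0.094],[0,0,0,0,0,0.105,0.094]]

```text
clock: 1.82
eef_pos: [0.4704, -0.0278, 0.239]
tcp_rot: [[-0.552, 0.834, -0.001], [0.834, 0.552, 0.0], [0.001, -0.001, -1.0]]
ft_force: [-0.3, 1.2, -0.6]
grip_width: 0.0942
gripper_force: 0.0
```

Call:
drive_tool:
  increments:
    - [[0,0,0,0,-0.116,0,0.094],[0,0,0,0,-0.116,0,0.094],[0,0,0,0,-0.116,0,0.094],[0,0,0,0,-0.116,0,0.094],[0,0,0,0,-0.116,0,0.094]]

```text
clock: 2.23
eef_pos: [0.4711, -0.0274, 0.2406]
tcp_rot: [[-0.463, 0.83, 0.311], [0.692, 0.558, -0.458], [-0.553, 0.003, -0.833]]
ft_force: [-0.1, -0.4, -0.9]
grip_width: 0.0937
gripper_force: 0.0
```

```bash
python3 - <<'E'
from h import *
go(w(-.11,.0686,.20),Rt(.698))
c=cam("wrist");snap("wrist","w1"); import pickle; pickle.dump(c,open("w1.pkl","wb"))
for n,p in [("old top",w(.026,.0686,.116)),("edge",w(-.01,0,.33)),("barL",w(-.118,.145,.012)),("barR",w(-.118,-.145,.012)),("backfloor",w(.098,.065,.01))]: print(n,proj(c,p))
E
```

```text
clock 2.2333 p [ 0.4711 -0.0274  0.2406] rack [-0.2977  0.112   0.2406] F [-0.0625 -0.3532 -0.883 ] w 0.09371760112239849 0.0
shift [-0.1339 -0.044   0.1375] norm 0.19689976193580322 rows 4.80243321794642
rot [ 0.004  -0.1117 -0.    ]
old top (np.float64(284.7803723817299), np.float64(352.25918072469676))
edge (np.float64(188.73933183730298), np.float64(569.836527970478))
barL (np.float64(344.96350464984033), np.float64(218.63601387511997))
barR (np.float64(105.9451108044801), np.float64(218.83067191805935))
backfloor (np.float64(288.92167492098673), np.float64(310.29669270398364))
```

View pics/w1.png

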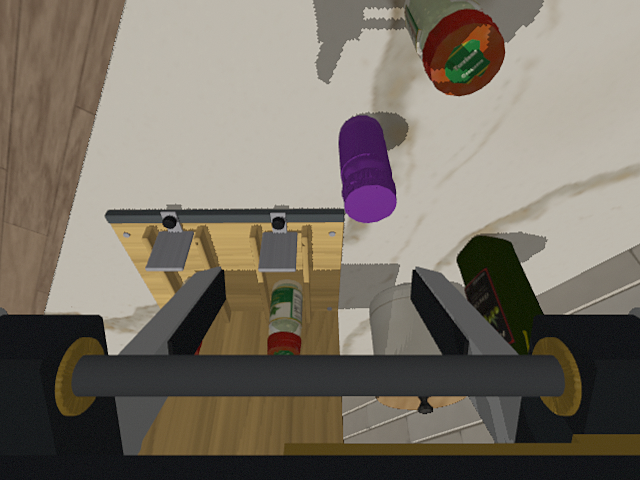

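The wrist view shows the bar at (106–344, ~213), where my rack pose predicts it. The left-lane stop plate's top edge is at (260–297, ~270), and the old green jar is at (285, 300–355) between the fingers.

```bash
python3 - <<'E'
from h import *
import pickle; c=pickle.load(open("w1.pkl","rb"));im=cv2.imread("pics/w1.png")
for u,v,z in [(262,270,.071),(296,270,.071),(150,270,.071)]: print("plate",inr(onz(c,u,v,z)))
for x in(-.125,-.111): print(x,proj(c,w(x,.145,.012)),proj(c,w(x,-.145,.012)))
g=cv2.cvtColor(im,cv2.COLOR_BGR2GRAY); print("col 230",g[200:230,230]); print("col 280 plate",g[226:276,280]);print("row 215 ends",g[215,98:112],g[215,338:350]); 
m=cv2.inRange(cv2.cvtColor(im,cv2.COLOR_BGR2HSV),(0,120,60),(8,255,255));m[:,:240]=0;m[:320]=0;m[:,330:]=0
y,x=np.nonzero(m);print("cap",x.min(),x.max(),y.min(),y.max())
for v in(332,337,342): print(v,x[y==v].min(),x[y==v].max())
for p in [w(.026,.0686,.095)]: print("cap base ctr",proj(c,p),proj(c,p+.0223*UY),proj(c,p-.0223*UY))
T=cam("top"); 
for q in [(.026,.0686,.116),(.0216,-.0633,.116)]: print(proj(T,w(*q)))
E
```

```text
plate [-0.0933  0.0472  0.071 ]
plate [-0.0932  0.0866  0.071 ]
plate [-0.0935 -0.0823  0.071 ]
-0.125 (np.float64(345.28509393863095), np.float64(214.5417363168203)) (np.float64(103.53310535312329), np.float64(214.72955846349504))
-0.111 (np.float64(344.6490930427715), np.float64(222.63890959261008)) (np.float64(108.30316523028458), np.float64(222.84005287813224))
col 230 [184 185 184 185 183 184 184 189 169  98  32  41  44  47  52  74  80  79
  81  78  79  74  95 142 161 162 162 161 161 163]
col 280 plate [ 28  23  16  71 139 155 124  86  86  89  90  89  87  89  88  89  87  89
  88  88  88  89  86  90  87  88  88  89  88  88  89  87  89  88  89  88
  87  90  87  88  87  84 111 147 158 132  98  92  93  93]
row 215 ends [185 185 185 186 187 192 140  63  48  60  60  60  59  60] [ 78  78  79  76  79  52 125 187 195 185 116  64]
cap 268 300 332 354
332 277 288
337 269 299
342 268 300
cap base ctr (np.float64(285.6438293702996), np.float64(337.4857741355994)) (np.float64(302.166077219568), np.float64(337.45435586498115)) (np.float64(269.11658377333254), np.float64(337.51720190980274))
(np.float64(415.511330910568), np.float64(216.52630251865253))
(np.float64(438.9562203225342), np.float64(253.13730192718882))
```

Call:
drive_tool:
  increments:
    - [[0,0,0,0,-0.112,0,0.094],[-0.0237,-0.0075,0.0309,0,0,0,0.094],[-0.0237,-0.0075,0.0309,0,0,0,0.094],[-0.0237,-0.0075,0.0309,0,0,0,0.094],[-0.0237,-0.0075,0.0309,0,0,0,0.094]]

```text
clock: 2.7
eef_pos: [0.5314, -0.1706, 0.2046]
tcp_rot: [[-0.431, 0.829, 0.357], [0.639, 0.56, -0.528], [-0.637, 0.0, -0.771]]
ft_force: [1.3, 1.2, 0.2]
grip_width: 0.0941
gripper_force: 0.0
```

Call:
drive_tool:
  increments:
    - [[-0.0237,-0.0075,0.0309,0,0,0,0.094],[-0.0237,-0.0075,0.0309,0,0,0,0.094],[0,0,0,0,0,0,0.094],[0,0,0,0,0,0,0.094]]

```text
clock: 3.03
eef_pos: [0.5596, -0.2444, 0.1863]
tcp_rot: [[-0.427, 0.833, 0.351], [0.642, 0.553, -0.53], [-0.636, -0.001, -0.772]]
ft_force: [0.6, 0.8, -0.5]
grip_width: 0.094
gripper_force: 0.0
```

```bash
python3 - <<'E'
from h import *
go(w(.026,.067,.075),Rt(.698)); print(env.state()["joint_pos"])
c=cam("wrist");snap("wrist","w2")
im=cv2.imread("pics/w2.png");m=cv2.inRange(cv2.cvtColor(im,cv2.COLOR_BGR2HSV),(0,120,60),(8,255,255))
n,l,st,ce=cv2.connectedComponentsWithStats(m);print([(list(st[i]),ce[i]) for i in range(1,n) if st[i,4]>150])
for z in(.095,.116): print(proj(c,w(.026,.067,z)),proj(c,w(.026,.0893,z)),proj(c,w(.026,.0447,z)))
E
```

```text
clock 3.0333 p [ 0.5596 -0.2444  0.1863] rack [-0.0681  0.065   0.1863] F [ 0.6219  0.7687 -0.5207] w 0.09400949508399035 0.0
shift [-0.0018  0.0024  0.1458] norm 0.14580954288428985 rows 3.556330314250972
rot [-0.0026 -0.0084 -0.0016]
[-0.3545  0.0751  1.9432 -0.6707  0.6487 -0.495 ]
[([np.int32(118), np.int32(230), np.int32(66), np.int32(53), np.int32(2249)], array([151.2228, 253.2779])), ([np.int32(294), np.int32(235), np.int32(57), np.int32(38), np.int32(1365)], array([322.4205, 251.0447]))]
(np.float64(322.1887827307), np.float64(248.72423993000092)) (np.float64(350.04245814746014), np.float64(248.69852728155323)) (np.float64(294.34895055510304), np.float64(248.74993979929513))
(np.float64(322.3461586834251), np.float64(271.37112699433965)) (np.float64(351.39054509218096), np.float64(271.3501864245868)) (np.float64(293.3168240365564), np.float64(271.3920567119965))
```

View pics/w2.png

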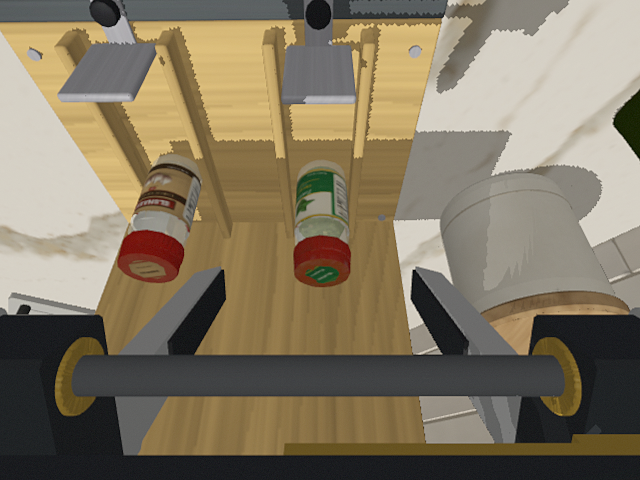

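The wrist view shows old_green centred between the open fingers, cap at (322, 251), as predicted. I'll go in along the tool axis and grip.

Call:
drive_tool:
  increments:
    - [[-0.0005,0.0006,0.0365,0,0,0,0.094],[-0.0005,0.0006,0.0365,0,0,0,0.094],[-0.0005,0.0006,0.0365,0,0,0,0.094],[-0.0005,0.0006,0.0363,0,0,0,0.094],[0,0,0,0,0,0,0.094]]

```text
clock: 3.5
eef_pos: [0.6121, -0.3185, 0.0676]
tcp_rot: [[-0.436, 0.831, 0.346], [0.643, 0.556, -0.526], [-0.63, -0.006, -0.777]]
ft_force: [-1.6, 0.5, -1.7]
grip_width: 0.0942
gripper_force: 0.0
```

Call:
drive_tool:
  increments:
    - [[0,0,0,0,0,0,0.035],[0,0,0,0,0,0,0.035],[0,0,0,0,0,0,0.035],[0,0,0,0,0,0,0.035],[0,0,0,0,0,0,0.035]]

```text
clock: 3.92
eef_pos: [0.6161, -0.3186, 0.0795]
tcp_rot: [[-0.427, 0.83, 0.359], [0.638, 0.558, -0.531], [-0.641, 0.002, -0.768]]
ft_force: [-0.5, 0.2, 0.1]
grip_width: 0.0639
gripper_force: 0.0
```

Call:
drive_tool:
  increments:
    - [[0,0,0,0,0,0,0.035],[0,0,0,0,0,0,0.035],[0,0,0,0,0,0,0.035]]

```text
clock: 4.17
eef_pos: [0.615, -0.3191, 0.0773]
tcp_rot: [[-0.429, 0.83, 0.356], [0.639, 0.557, -0.531], [-0.639, -0.0, -0.769]]
ft_force: [-0.6, -1.0, 0.6]
grip_width: 0.0443
gripper_force: 28.2
```

```bash
python3 - <<'E'
from h import *
go(w(-.06,.065,.075)); go(w(-.0685,.065,.075))
E
```

```text
clock 4.1667 p [ 0.615  -0.3191  0.0773] rack [0.0247 0.0695 0.0773] F [-0.5591 -0.9761  0.5572] w 0.04431518713870004 28.22023994018309
shift [ 0.0667 -0.0044 -0.0524] norm 0.0848912681735046 rows 2.0705187359391366
clock 4.1667 p [ 0.615  -0.3191  0.0773] rack [0.0247 0.0695 0.0773] F [-0.5591 -0.9761  0.5572] w 0.04431518713870004 28.22023994018309
shift [ 0.0732 -0.0044 -0.0578] norm 0.09337715392942403 rows 2.2774915592542446
```

Call:
drive_tool:
  increments:
    - [[0.0054,-0.0003,-0.0045,0,0,0,0.035],[0.0077,-0.0003,-0.0064,0,0,0,0.035],[0.0077,-0.0003,-0.0064,0,0,0,0.035],[0.0077,-0.0003,-0.0064,0,0,0,0.035],[0.0077,-0.0003,-0.0064,0,0,0,0.035]]

```text
clock: 4.58
eef_pos: [0.5874, -0.2801, 0.0773]
tcp_rot: [[-0.429, 0.83, 0.357], [0.639, 0.558, -0.53], [-0.639, 0.0, -0.769]]
ft_force: [1.4, -0.9, -0.1]
grip_width: 0.044
gripper_force: 29.9
```

Call:
drive_tool:
  increments:
    - [[0.0077,-0.0003,-0.0064,0,0,0,0.035],[0.0077,-0.0003,-0.0064,0,0,0,0.035],[0.0054,-0.0003,-0.0045,0,0,0,0.035],[0.0038,0,-0.0032,0,0,0,0.035],[0,0,0,0,0,0,0.035]]

```text
clock: 5.0
eef_pos: [0.5688, -0.2538, 0.0769]
tcp_rot: [[-0.429, 0.83, 0.356], [0.639, 0.558, -0.53], [-0.638, 0.0, -0.77]]
ft_force: [0.2, 0.1, 3.1]
grip_width: 0.0439
gripper_force: 30.0
```

Call:
drive_tool:
  increments:
    - [[0,0,0,0,0,0,0.035],[0,0,0,0,0,0,0.035],[0,0,0,0,0,0,0.035],[0,0,0,0,0,0,0.035]]

```text
clock: 5.33
eef_pos: [0.5692, -0.2546, 0.0767]
tcp_rot: [[-0.429, 0.83, 0.356], [0.64, 0.557, -0.53], [-0.638, 0.001, -0.77]]
ft_force: [-0.6, 1.8, 5.6]
grip_width: 0.044
gripper_force: 30.0
```

```bash
python3 - <<'E'
from h import *
go(w(-.0685,.065,.0773)); s=env.state(); print("Fx rack",np.array(s["ft_force"])@UX)
E
```

```text
clock 5.3333 p [ 0.5692 -0.2546  0.0767] rack [-0.0543  0.0674  0.0767] F [-0.5681  1.8283  5.5858] w 0.04401185771613033 29.994464283809066
shift [ 0.0105 -0.0023 -0.0095] norm 0.014403111727916477 rows 0.3512954079979628
Fx rack -1.8356683180704425
```

Call:
drive_tool:
  increments:
    - [[0.0012,0,-0.0017,0,0,0,0.035],[0.0015,0,-0.0013,0,0,0,0.035],[0.0015,0,-0.0013,0,0,0,0.035],[0.0015,0,-0.0013,0,0,0,0.035]]

```text
clock: 5.67
eef_pos: [0.5642, -0.2482, 0.0771]
tcp_rot: [[-0.429, 0.831, 0.355], [0.64, 0.557, -0.53], [-0.638, -0.001, -0.77]]
ft_force: [1.5, -2.0, 2.3]
grip_width: 0.0437
gripper_force: 30.0
```

Call:
drive_tool:
  increments:
    - [[0.0015,0,-0.0013,0,0,0,0.035],[0,0,0,0,0,0,0.035],[0,0,0,0,0,0,0.035]]

```text
clock: 5.92
eef_pos: [0.5629, -0.2463, 0.077]
tcp_rot: [[-0.429, 0.83, 0.355], [0.64, 0.557, -0.53], [-0.638, -0.001, -0.77]]
ft_force: [0.9, -1.9, 2.5]
grip_width: 0.0442
gripper_force: 30.0
```

```bash
python3 - <<'E'
from h import *
go(w(-.0685,.065,.0773)); s=env.state(); print("Fx rack",np.array(s["ft_force"])@UX)
E
```

```text
clock 5.9167 p [ 0.5629 -0.2463  0.077 ] rack [-0.0647  0.0668  0.077 ] F [ 0.8838 -1.8783  2.5237] w 0.04418659581558271 29.988414369290695
shift [ 0.0027 -0.0018 -0.0026] norm 0.0041550608034581615 rows 0.10134294642580881
Fx rack 2.0526942516662015
```

Call:
drive_tool:
  increments:
    - [[0.0008,0,-0.0007,0,0,0,0.035],[0.0008,0,-0.0007,0,0,0,0.035],[0,0,0,0,0,0,0.035]]

```text
clock: 6.17
eef_pos: [0.5618, -0.2444, 0.0771]
tcp_rot: [[-0.429, 0.83, 0.355], [0.64, 0.557, -0.53], [-0.638, -0.0, -0.77]]
ft_force: [0.1, -1.8, 1.7]
grip_width: 0.044
gripper_force: 30.0
```

Call:
drive_tool:
  increments:
    - [[0.0008,0,-0.0007,0,0,0,0.035],[0.0008,0,-0.0007,0,0,0,0.035],[0,0,0,0,0,0,0.035]]

```text
clock: 6.42
eef_pos: [0.5606, -0.2425, 0.077]
tcp_rot: [[-0.43, 0.83, 0.355], [0.64, 0.557, -0.53], [-0.637, -0.0, -0.77]]
ft_force: [0.7, -0.5, -0.7]
grip_width: 0.0442
gripper_force: 30.0
```

Call:
drive_tool:
  increments:
    - [[0.0008,0,-0.0007,0,0,0,0.035],[0.0008,0,-0.0007,0,0,0,0.035],[0,0,0,0,0,0,0.035]]

```text
clock: 6.67
eef_pos: [0.5593, -0.2407, 0.077]
tcp_rot: [[-0.43, 0.83, 0.355], [0.64, 0.557, -0.529], [-0.637, -0.0, -0.771]]
ft_force: [0.0, -1.0, -0.6]
grip_width: 0.044
gripper_force: 30.0
```

Call:
drive_tool:
  increments:
    - [[0.0008,0,-0.0007,0,0,0,0.035],[0,0,0,0,0,0,0.035],[0,0,0,0,0,0,0.035]]

```text
clock: 6.92
eef_pos: [0.5588, -0.24, 0.077]
tcp_rot: [[-0.429, 0.83, 0.355], [0.64, 0.557, -0.53], [-0.637, -0.0, -0.771]]
ft_force: [0.7, -0.4, -1.2]
grip_width: 0.0439
gripper_force: 30.0
```

```bash
python3 - <<'E'
from h import *
im=snap("wrist","w3");t=snap("top","t3"); go(w(-.07,.067,.077))
c=cam("wrist")
for n,p in [("jar bottom front",w(-.0905,.067,.01)),("stop top back",w(-.091,.065,.071))]:print(n,proj(c,p))
a=cv2.imread("pics/w3.png")[:, 120:520];b=cv2.resize(cv2.imread("pics/t3.png")[190:310,350:510],(400,300),interpolation=cv2.INTER_CUBIC)
cv2.imwrite("pics/c3.png",np.hstack([a,np.vstack([b,np.zeros((180,400,3),np.uint8)])]))
E
```

```text
clock 7.0167 p [ 0.5588 -0.24    0.0771] rack [-0.0722  0.0668  0.0771] F [ 0.8889  0.1085 -0.827 ] w 0.04407430515439229 29.985300248663407
shift [-0.0017  0.0002  0.0015] norm 0.0022436554846693175 rows 0.05472330450412969
jar bottom front (np.float64(320.3575970049333), np.float64(166.3877920175778))
stop top back (np.float64(316.1822789830047), np.float64(265.6806081899523))
```

View pics/c3.png

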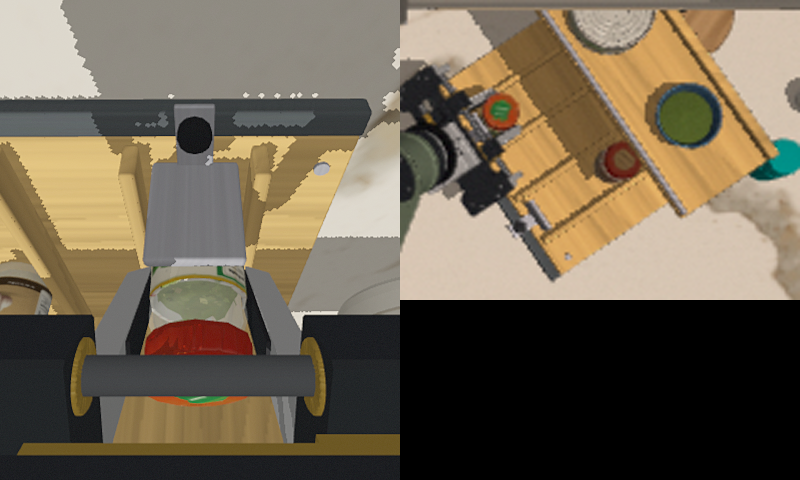

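The jar is upright in the grip, and its body disappears behind the stop plate's top edge (wrist row ~265). From the top its cap is at ≈(391,234). I'll work out its position.

```bash
python3 - <<'E'
from h import *
T=cam("top");t=cv2.imread("pics/t3.png")
g=cent(t,(380,224,22,22),(40,90,40),(85,255,255));print(g, inr(onz(T,*g[0],.116)))
c=cam("wrist");
for v in (264,265,266): print(inr(onz(c,316,v,.071)))
im=cv2.cvtColor(cv2.imread("pics/w3.png"),cv2.COLOR_BGR2GRAY);print(im[250:272,300],im[250:272,330])
E
```

```text
(array([389.7692, 233.5897]), array([ 6,  6,  8,  8, 39], dtype=int32)) [-0.0689  0.0685  0.116 ]
[-0.0924  0.0649  0.071 ]
[-0.0915  0.0649  0.071 ]
[-0.0907  0.0649  0.071 ]
[116 116 118 117 117 116 115 129 152 174 186 186 185 185 183 178 160 152
 155 156 154 154] [117 118 118 117 116 116 116 133 149 172 181 185 186 187 189 144 137 154
 152 152 153 153]
```

Call:
drive_tool:
  increments:
    - [[0.0008,0,-0.0007,0,0,0,0.035],[0,0,0,0,0,0,0.035],[0,0,0,0,0,0,0.035]]

```text
clock: 7.27
eef_pos: [0.5585, -0.2396, 0.0774]
tcp_rot: [[-0.429, 0.831, 0.355], [0.639, 0.557, -0.53], [-0.638, -0.0, -0.77]]
ft_force: [0.9, -3.3, -2.2]
grip_width: 0.0442
gripper_force: 30.0
```

Call:
drive_tool:
  increments:
    - [[0.0008,0,-0.0007,0,0,0,0.035],[0,0,0,0,0,0,0.035],[0,0,0,0,0,0,0.035]]

```text
clock: 7.52
eef_pos: [0.5585, -0.2393, 0.0779]
tcp_rot: [[-0.429, 0.831, 0.356], [0.639, 0.557, -0.531], [-0.639, -0.0, -0.769]]
ft_force: [5.1, -7.1, -7.1]
grip_width: 0.0438
gripper_force: 30.0
```

Call:
drive_tool:
  increments:
    - [[0.0008,0,-0.0007,0,0,0,0.035],[0,0,0,0,0,0,0.035],[0,0,0,0,0,0,0.035]]

```text
clock: 7.77
eef_pos: [0.5583, -0.2391, 0.0783]
tcp_rot: [[-0.428, 0.831, 0.356], [0.639, 0.557, -0.531], [-0.639, -0.0, -0.769]]
ft_force: [5.8, -10.4, -8.6]
grip_width: 0.0441
gripper_force: 30.0
```

Force on the stop is now clear, about 12 N along the lane. I'll relax, release and back out.

Call:
drive_tool:
  increments:
    - [[-0.0011,0,0.0009,0,0,0,0.035],[0,0,0,0,0,0,0.035],[0,0,0,0,0,0,0.07],[0,0,0,0,0,0,0.094],[0,0,0,0,0,0,0.094]]

```text
clock: 8.18
eef_pos: [0.5582, -0.2383, 0.0776]
tcp_rot: [[-0.429, 0.83, 0.356], [0.639, 0.558, -0.53], [-0.638, 0.0, -0.77]]
ft_force: [0.1, 0.0, -0.4]
grip_width: 0.0606
gripper_force: 0.0
```

Call:
drive_tool:
  increments:
    - [[0,0,0,0,0,0,0.094],[0,0,0,0,0,0,0.094],[0,0,0,0,0,0,0.094],[0,0,-0.02,0,0,0,0.094],[0,0,-0.035,0,0,0,0.094]]

```text
clock: 8.6
eef_pos: [0.5369, -0.2099, 0.1174]
tcp_rot: [[-0.431, 0.831, 0.35], [0.641, 0.556, -0.529], [-0.634, -0.004, -0.773]]
ft_force: [1.1, -0.0, 1.2]
grip_width: 0.0926
gripper_force: 0.0
```

Call:
drive_tool:
  increments:
    - [[0,0,-0.035,0,0,0,0.094],[0,0,-0.035,0,0,0,0.094],[0,0,-0.035,0,0,0,0.094],[0,0,0,0,0,0,0.094]]

```text
clock: 8.93
eef_pos: [0.5034, -0.1521, 0.2071]
tcp_rot: [[-0.425, 0.829, 0.365], [0.637, 0.56, -0.53], [-0.643, 0.008, -0.765]]
ft_force: [1.3, -0.2, 1.4]
grip_width: 0.0939
gripper_force: 0.0
```

```bash
python3 - <<'E'
from h import *
f=np.arctan2(UX[1],UX[0])
pn=np.array([.517,.0625,0])
for yaw in (f,-.5,-.2,0,.12):
    print(yaw); go([.517,.0625,.25],Rt(.698,yaw))
print(env.state()["joint_pos"])
E
```

```text
-0.9816842767618246
clock 8.9333 p [ 0.5034 -0.1521  0.2071] rack [-0.1761  0.0695  0.2071] F [ 1.3098 -0.239   1.4197] w 0.09388392526493654 0.0
shift [ 0.1033  0.1318 -0.1416] norm 0.21927682802438495 rows 5.3482153176679255
rot [ 0.009   0.001  -0.0009]
-0.5
clock 8.9333 p [ 0.5034 -0.1521  0.2071] rack [-0.1761  0.0695  0.2071] F [ 1.3098 -0.239   1.4197] w 0.09388392526493654 0.0
shift [ 0.1033  0.1318 -0.1416] norm 0.21927682802438495 rows 5.3482153176679255
rot [-0.3008  0.0028 -0.3697]
-0.2
clock 8.9333 p [ 0.5034 -0.1521  0.2071] rack [-0.1761  0.0695  0.2071] F [ 1.3098 -0.239   1.4197] w 0.09388392526493654 0.0
shift [ 0.1033  0.1318 -0.1416] norm 0.21927682802438495 rows 5.3482153176679255
rot [-0.4939  0.0039 -0.5993]
0
clock 8.9333 p [ 0.5034 -0.1521  0.2071] rack [-0.1761  0.0695  0.2071] F [ 1.3098 -0.239   1.4197] w 0.09388392526493654 0.0
shift [ 0.1033  0.1318 -0.1416] norm 0.21927682802438495 rows 5.3482153176679255
rot [-0.6227  0.0046 -0.7523]
0.12
clock 8.9333 p [ 0.5034 -0.1521  0.2071] rack [-0.1761  0.0695  0.2071] F [ 1.3098 -0.239   1.4197] w 0.09388392526493654 0.0
shift [ 0.1033  0.1318 -0.1416] norm 0.21927682802438495 rows 5.3482153176679255
rot [-0.7     0.005  -0.8441]
[-0.176  -0.1044  2.0747 -0.7131  0.7751 -0.3463]
```

Call:
drive_tool:
  increments:
    - [[0.0269,0.0164,-0.0197,0,0,0,0.094],[0.0269,0.0164,-0.0197,0,0,0,0.094],[0.0269,0.0164,-0.0197,0,0,0,0.094],[0.0269,0.0164,-0.0197,0,0,0,0.094],[0.0269,0.0164,-0.0197,0,0,0,0.094]]

```text
clock: 9.35
eef_pos: [0.4761, 0.0311, 0.1903]
tcp_rot: [[-0.429, 0.831, 0.355], [0.639, 0.557, -0.53], [-0.638, -0.0, -0.77]]
ft_force: [0.7, 0.2, 0.3]
grip_width: 0.0942
gripper_force: 0.0
```

Call:
drive_tool:
  increments:
    - [[0.0269,0.0164,-0.0197,0,0,0,0.094],[0.0269,0.0164,-0.0197,0,0,0,0.094],[0.0269,0.0164,-0.0197,0,0,0,0.094],[0,0,0,0,0,0,0.094],[0,0,0,0,0,0,0.094]]

```text
clock: 9.77
eef_pos: [0.4619, 0.1418, 0.1839]
tcp_rot: [[-0.432, 0.828, 0.357], [0.637, 0.56, -0.529], [-0.638, -0.002, -0.77]]
ft_force: [-0.4, -0.3, -0.4]
grip_width: 0.0939
gripper_force: 0.0
```

```bash
python3 - <<'E'
from h import *
c=cam("wrist");snap("wrist","w4");t=snap("top","t4");T=cam("top")
im=cv2.imread("pics/w4.png")
H=cv2.cvtColor(im,cv2.COLOR_BGR2HSV);m=cv2.inRange(H,(0,120,60),(12,255,255))
n,l,st,ce=cv2.connectedComponentsWithStats(m);print([(list(map(int,st[i])),ce[i]) for i in range(1,n) if st[i,4]>150])
p=np.array([.517,.0625,0])
for z in(.085,.106): print([proj(c,p+q*UY+[0,0,z]) for q in(0,.0223,-.0223)])
go(p+[0,0,.075],Rt(.698))
g=cent(cv2.imread("pics/t4.png"),(380,224,22,22),(40,90,40),(85,255,255));print("old",g, inr(onz(T,*g[0],.116)))
E
```

```text
[([294, 227, 56, 51, 1945], array([321.583 , 249.0072]))]
[(np.float64(320.8739595802885), np.float64(242.29814026608665)), (np.float64(348.1369695872426), np.float64(242.4202155938954)), (np.float64(293.5982948617504), np.float64(242.17600827439287))]
[(np.float64(320.95587850814803), np.float64(264.22414147945216)), (np.float64(349.35456984246235), np.float64(264.3460038912088)), (np.float64(292.54345592615914), np.float64(264.1022201451579))]
clock 9.8667 p [0.4617 0.1394 0.1841] rack [-0.4417  0.1969  0.1841] F [ 0.0345 -0.0361 -0.0619] w 0.09404734811472547 0.0
shift [-0.0032  0.0032  0.1445] norm 0.14452528817551552 rows 3.52500702867111
rot [-0.0002 -0.0057  0.0024]
old (array([391.1163, 233.    ]), array([ 8,  6,  8,  8, 43], dtype=int32)) [-0.0644  0.0678  0.116 ]
```

View pics/w4.png

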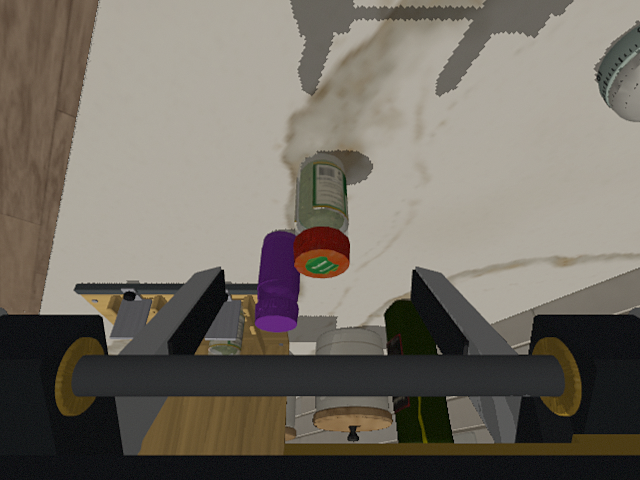

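new_green is centred in the jaws, cap at (322, 249). The purple look-alike at (280, 280) is well beyond the fingertips' reach. I'll grasp now.

Call:
drive_tool:
  increments:
    - [[-0.0008,0.0008,0.036,0,0,0,0.094],[-0.0008,0.0008,0.036,0,0,0,0.094],[-0.0008,0.0008,0.036,0,0,0,0.094],[-0.0008,0.0008,0.0365,0,0,0,0.094],[0,0,0,0,0,0,0.094]]

```text
clock: 10.28
eef_pos: [0.5143, 0.0573, 0.0705]
tcp_rot: [[-0.43, 0.834, 0.344], [0.64, 0.551, -0.535], [-0.636, -0.01, -0.772]]
ft_force: [-1.1, -0.8, -0.6]
grip_width: 0.0943
gripper_force: 0.0
```

Call:
drive_tool:
  increments:
    - [[0,0,0,0,0,0,0.094],[0,0,0,0,0,0,0.094],[0,0,0,0,0,0,0.035],[0,0,0,0,0,0,0.035],[0,0,0,0,0,0,0.035]]

```text
clock: 10.7
eef_pos: [0.5181, 0.0644, 0.0772]
tcp_rot: [[-0.428, 0.83, 0.358], [0.639, 0.558, -0.529], [-0.639, 0.003, -0.769]]
ft_force: [-0.8, -0.4, -0.2]
grip_width: 0.0772
gripper_force: 0.0
```

Call:
drive_tool:
  increments:
    - [[0,0,0,0,0,0,0.035],[0,0,0,0,0,0,0.035],[0,0,0,0,0,0,0.035],[0,0,0,0,0,0,0.035],[0,0,0,0,0,0,0.035]]

```text
clock: 11.12
eef_pos: [0.5174, 0.0635, 0.0757]
tcp_rot: [[-0.429, 0.83, 0.356], [0.639, 0.558, -0.53], [-0.638, 0.0, -0.77]]
ft_force: [0.3, -0.2, -0.1]
grip_width: 0.0442
gripper_force: 16.2
```

```bash
python3 - <<'E'
from h import *
go([.517,.0625,.25],Rt(.698));go(w(-.02,.066,.26))
E
```

```text
clock 11.1167 p [0.5174 0.0635 0.0757] rack [-0.3476  0.201   0.0757] F [ 0.2529 -0.196  -0.0833] w 0.04415376265118458 16.15105096832849
shift [-0.1117 -0.0009 -0.1338] norm 0.1743424311254731 rows 4.252254417694465
rot [ 0.0015 -0.006   0.0017]
clock 11.1167 p [0.5174 0.0635 0.0757] rack [-0.3476  0.201   0.0757] F [ 0.2529 -0.196  -0.0833] w 0.04415376265118458 16.15105096832849
shift [-0.3697 -0.1358  0.0669] norm 0.3994529634320722 rows 9.742755205660297
```

Call:
drive_tool:
  increments:
    - [[0,0,0,0,0,0,0.035],[-0.0128,0,-0.0154,0,0,0,0.035],[-0.0192,0,-0.0231,0,0,0,0.035],[-0.0192,0,-0.0231,0,0,0,0.035],[-0.0192,0,-0.0231,0,0,0,0.035]]

```text
clock: 11.53
eef_pos: [0.5165, 0.063, 0.1859]
tcp_rot: [[-0.431, 0.83, 0.353], [0.639, 0.557, -0.53], [-0.637, -0.002, -0.771]]
ft_force: [1.0, 1.0, -1.3]
grip_width: 0.0437
gripper_force: 30.0
```

Call:
drive_tool:
  increments:
    - [[-0.0157,0,-0.0193,0,0,0,0.035],[0,0,0,0,0,0,0.035],[-0.0108,-0.0056,0.009,0,0,0,0.035],[-0.0215,-0.0112,0.0179,0,0,0,0.035],[-0.0215,-0.0112,0.0179,0,0,0,0.035]]

```text
clock: 11.95
eef_pos: [0.5324, -0.0103, 0.2086]
tcp_rot: [[-0.432, 0.829, 0.355], [0.639, 0.559, -0.529], [-0.637, -0.002, -0.771]]
ft_force: [0.1, -0.1, -2.1]
grip_width: 0.044
gripper_force: 30.0
```

Call:
drive_tool:
  increments:
    - [[-0.0215,-0.0112,0.0179,0,0,0,0.035],[-0.0215,-0.0112,0.0179,0,0,0,0.035],[-0.0215,-0.0112,0.0179,0,0,0,0.035],[-0.0215,-0.0112,0.0179,0,0,0,0.035],[-0.0215,-0.0112,0.0179,0,0,0,0.035]]

```text
clock: 12.37
eef_pos: [0.5633, -0.1589, 0.2076]
tcp_rot: [[-0.431, 0.831, 0.353], [0.64, 0.557, -0.529], [-0.636, -0.002, -0.772]]
ft_force: [-0.2, 0.5, -1.7]
grip_width: 0.0438
gripper_force: 30.0
```

Call:
drive_tool:
  increments:
    - [[-0.0215,-0.0112,0.0179,0,0,0,0.035],[0,0,0,0,0,0,0.035],[0,0,0,0,0,0,0.035],[0,0,0,0,0,0,0.035]]

```text
clock: 12.7
eef_pos: [0.5696, -0.1867, 0.208]
tcp_rot: [[-0.43, 0.831, 0.353], [0.641, 0.556, -0.529], [-0.636, -0.002, -0.772]]
ft_force: [0.7, 0.0, -1.1]
grip_width: 0.0438
gripper_force: 30.0
```

```bash
python3 - <<'E'
from h import *
go(w(-.012,.066,.212),Rt(.698)); print(env.state()["joint_pos"])
snap("top","t5");T=cam("top");t=cv2.imread("pics/t5.png")
c=cam("wrist");snap("wrist","w5")
a=cv2.imread("pics/w5.png")[:, 120:520];b=cv2.resize(t[190:310,350:510],(400,300),interpolation=cv2.INTER_CUBIC)
d=cv2.imread("pics/w5.png") 
s=env.snapshot("scene")[250:340,350:470,::-1]
cv2.imwrite("pics/c5.png",np.hstack([a,np.vstack([b[:240],cv2.resize(s,(400,300))[:240]])]))
E
```

```text
clock 12.7 p [ 0.5696 -0.1867  0.208 ] rack [-0.1106  0.1054  0.208 ] F [ 0.6688  0.0469 -1.07  ] w 0.043807688910704586 29.988235901109874
shift [-0.0785 -0.0395  0.0596] norm 0.1062124822708917 rows 2.590548348070529
rot [-0.0007 -0.0088  0.0018]
[-0.2251  0.0514  1.9163 -0.6866  0.7607 -0.4069]
```

View pics/c5.png

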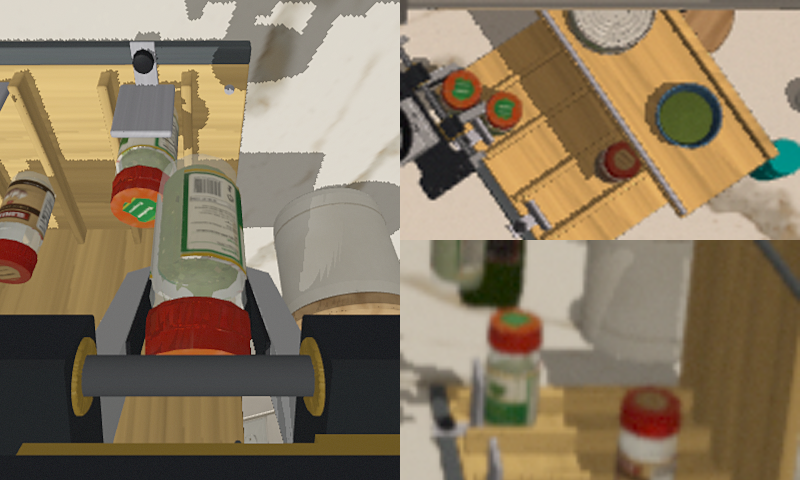

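The new jar is held upright and clear above the old one. The old one stands upright behind the stop, cap in the top view ≈(391,233). I'll move it above its place.

Call:
drive_tool:
  increments:
    - [[-0.016,-0.0079,0.0122,0,0,0,0.035],[-0.016,-0.0079,0.0122,0,0,0,0.035],[-0.016,-0.0079,0.0122,0,0,0,0.035],[-0.016,-0.0079,0.0122,0,0,0,0.035],[-0.016,-0.0079,0.0122,0,0,0,0.035]]

```text
clock: 13.27
eef_pos: [0.5945, -0.2919, 0.214]
tcp_rot: [[-0.431, 0.829, 0.356], [0.639, 0.559, -0.529], [-0.638, -0.0, -0.77]]
ft_force: [-0.0, 0.7, -1.0]
grip_width: 0.0437
gripper_force: 30.0
```

Call:
drive_tool:
  increments:
    - [[0,0,0,0,-0.008,0,0.035],[0,0,0,0,0,0,0.035],[0,0,0,0,0,0,0.035]]

```text
clock: 13.52
eef_pos: [0.5937, -0.2911, 0.2133]
tcp_rot: [[-0.428, 0.83, 0.359], [0.635, 0.558, -0.534], [-0.643, -0.001, -0.766]]
ft_force: [-0.6, 0.5, -1.4]
grip_width: 0.0436
gripper_force: 30.0
```

```bash
python3 - <<'E'
from h import *
go(w(-.010,.066,.088),Rt(.698)); 
T=cam("top");snap("top","t6");t=cv2.imread("pics/t6.png")
g=cent(t,(380,224,22,22),(40,90,40),(85,255,255));print("old",g, inr(onz(T,*g[0],.116)))
E
```

```text
clock 13.5167 p [ 0.5937 -0.2911  0.2133] rack [-0.0104  0.0674  0.2133] F [-0.5901  0.4591 -1.3781] w 0.043574027997047314 29.988239519298077
shift [ 0.0803 -0.0013  0.0962] norm 0.12533169220333734 rows 3.056870541544813
rot [0.0015 0.0005 0.0027]Traceback (most recent call last):
  File "<stdin>", line 4, in <module>
  File "h.py", line 23, in cent
    n,l,st,c=cv2.connectedComponentsWithStats(m); i=1+np.argmax(st[1:,4]); return c[i]+[x,y],st[i]
                                                      ~~~~~~~~~^^^^^^^^^^
    return _wrapfunc(a, 'argmax', axis=axis, out=out, **kwds)
    return bound(*args, **kwds)
ValueError: attempt to get argmax of an empty sequence
```

Call:
drive_tool:
  increments:
    - [[0.0067,0,0.008,0,0,0,0.035],[0.0134,-0.0003,0.016,0,0,0,0.035],[0.0134,-0.0003,0.016,0,0,0,0.035],[0.0134,-0.0003,0.016,0,0,0,0.035],[0.0134,-0.0003,0.016,0,0,0,0.035]]

```text
clock: 13.98
eef_pos: [0.593, -0.292, 0.1186]
tcp_rot: [[-0.427, 0.829, 0.36], [0.635, 0.559, -0.534], [-0.644, 0.0, -0.765]]
ft_force: [-0.4, 0.5, -1.7]
grip_width: 0.0435
gripper_force: 30.0
```

Call:
drive_tool:
  increments:
    - [[0.0067,0,0.008,0,0,0,0.035],[0.0067,0,0.008,0,0,0,0.035],[0.0032,0,0.0038,0,0,0,0.035],[0,0,0,0,0,0,0.035],[0,0,0,0,0,0,0.035]]

```text
clock: 14.4
eef_pos: [0.5932, -0.2929, 0.0941]
tcp_rot: [[-0.427, 0.83, 0.359], [0.635, 0.558, -0.534], [-0.644, -0.0, -0.765]]
ft_force: [0.7, -0.4, -0.3]
grip_width: 0.0438
gripper_force: 30.0
```

```bash
python3 - <<'E'
from h import *
go(w(-.010,.066,.0855),Rt(.698)) 
E
```

```text
clock 14.4 p [ 0.5932 -0.2929  0.0941] rack [-0.0092  0.066   0.0941] F [ 0.7395 -0.3813 -0.2847] w 0.043775669429870295 29.98850565869361
shift [ 0.0062 -0.      0.006 ] norm 0.00863041138829898 rows 0.21049783873899952
rot [0.0017 0.0015 0.0024]
```

Call:
drive_tool:
  increments:
    - [[0.0019,0,0.0023,0,0,0,0.035],[0.0013,0,0.0015,0,0,0,0.035],[0.0009,0,0.0011,0,0,0,0.035],[0,0,0,0,0,0,0.035]]

```text
clock: 14.73
eef_pos: [0.5932, -0.2936, 0.0881]
tcp_rot: [[-0.426, 0.83, 0.359], [0.635, 0.557, -0.535], [-0.644, 0.0, -0.765]]
ft_force: [-0.2, -0.2, -0.9]
grip_width: 0.0435
gripper_force: 30.0
```

Call:
drive_tool:
  increments:
    - [[0.0006,0,0.0008,0,0,0,0.035],[0,0,0,0,0,0,0.035],[0,0,0,0,0,0,0.035]]

```text
clock: 14.98
eef_pos: [0.5932, -0.2937, 0.0871]
tcp_rot: [[-0.426, 0.83, 0.359], [0.635, 0.557, -0.535], [-0.644, 0.0, -0.765]]
ft_force: [-0.2, -0.3, -1.2]
grip_width: 0.0436
gripper_force: 30.0
```

Call:
drive_tool:
  increments:
    - [[0.0006,0,0.0008,0,0,0,0.035],[0,0,0,0,0,0,0.035],[0,0,0,0,0,0,0.035]]

```text
clock: 15.23
eef_pos: [0.5932, -0.2936, 0.086]
tcp_rot: [[-0.426, 0.83, 0.359], [0.635, 0.557, -0.535], [-0.644, -0.0, -0.765]]
ft_force: [0.7, 0.3, -0.8]
grip_width: 0.0435
gripper_force: 30.0
```

Call:
drive_tool:
  increments:
    - [[0.0003,0,0.0004,0,0,0,0.035],[0.0015,0,-0.0013,0,0,0,0.035],[0.0023,0,-0.0019,0,0,0,0.035],[0.0023,0,-0.0019,0,0,0,0.035],[0,0,0,0,0,0,0.035]]

```text
clock: 15.65
eef_pos: [0.5888, -0.2867, 0.0858]
tcp_rot: [[-0.426, 0.83, 0.359], [0.635, 0.558, -0.535], [-0.644, 0.0, -0.765]]
ft_force: [-1.1, 0.0, -0.6]
grip_width: 0.0436
gripper_force: 30.0
```

Call:
drive_tool:
  increments:
    - [[0.0015,0,-0.0013,0,0,0,0.035],[0,0,0,0,0,0,0.035],[0,0,0,0,0,0,0.035]]

```text
clock: 15.9
eef_pos: [0.5879, -0.2853, 0.0857]
tcp_rot: [[-0.426, 0.83, 0.359], [0.635, 0.557, -0.535], [-0.644, 0.0, -0.765]]
ft_force: [0.6, 0.6, -0.2]
grip_width: 0.0437
gripper_force: 30.0
```

Call:
drive_tool:
  increments:
    - [[0.0015,0,-0.0013,0,0,0,0.035],[0,0,0,0,0,0,0.035],[0,0,0,0,0,0,0.035]]

```text
clock: 16.15
eef_pos: [0.5868, -0.2837, 0.0857]
tcp_rot: [[-0.426, 0.83, 0.359], [0.635, 0.557, -0.535], [-0.644, 0.0, -0.765]]
ft_force: [0.1, 0.6, 0.7]
grip_width: 0.0435
gripper_force: 30.0
```

```bash
python3 - <<'E'
from h import *
go(w(-.0236,.066,.0857),Rt(.698)); print(np.array(env.state()["ft_force"])@UX)
E
```

```text
clock 16.15 p [ 0.5868 -0.2837  0.0857] rack [-0.0203  0.0658  0.0857] F [0.1325 0.6177 0.6877] w 0.04351283622736613 29.99096996616572
shift [ 0.0025  0.0002 -0.0021] norm 0.0032640391099303975 rows 0.07961070999830237
rot [0.0015 0.0023 0.0015]
-0.4399509040133325
```

Call:
drive_tool:
  increments:
    - [[0.0012,0,-0.001,0,0,0,0.035],[0,0,0,0,0,0,0.035],[0,0,0,0,0,0,0.035]]

```text
clock: 16.4
eef_pos: [0.5859, -0.2825, 0.0857]
tcp_rot: [[-0.426, 0.83, 0.359], [0.635, 0.557, -0.535], [-0.644, 0.0, -0.765]]
ft_force: [-0.2, -0.7, -0.1]
grip_width: 0.0437
gripper_force: 30.0
```

Call:
drive_tool:
  increments:
    - [[0.0008,0,-0.0007,0,0,0,0.035],[0,0,0,0,0,0,0.035],[0,0,0,0,0,0,0.035]]

```text
clock: 16.65
eef_pos: [0.5853, -0.2816, 0.0857]
tcp_rot: [[-0.426, 0.83, 0.359], [0.635, 0.557, -0.535], [-0.644, 0.0, -0.765]]
ft_force: [0.9, -1.3, 0.7]
grip_width: 0.0438
gripper_force: 30.0
```

Call:
drive_tool:
  increments:
    - [[0.0008,0,-0.0007,0,0,0,0.035],[0,0,0,0,0,0,0.035],[0,0,0,0,0,0,0.035]]

```text
clock: 16.9
eef_pos: [0.5847, -0.2808, 0.0857]
tcp_rot: [[-0.426, 0.83, 0.359], [0.635, 0.557, -0.535], [-0.644, 0.0, -0.765]]
ft_force: [0.1, -1.3, -0.4]
grip_width: 0.0438
gripper_force: 30.0
```

Call:
drive_tool:
  increments:
    - [[0.0008,0,-0.0007,0,0,0,0.035],[0,0,0,0,0,0,0.035],[0,0,0,0,0,0,0.035]]

```text
clock: 17.15
eef_pos: [0.5845, -0.2803, 0.086]
tcp_rot: [[-0.426, 0.83, 0.36], [0.635, 0.557, -0.535], [-0.645, 0.0, -0.764]]
ft_force: [2.8, -4.3, -1.8]
grip_width: 0.0435
gripper_force: 30.0
```

Call:
drive_tool:
  increments:
    - [[0.0004,0,-0.0003,0,0,0,0.035],[0,0,0,0,0,0,0.035],[0,0,0,0,0,0,0.035],[0,0,0,0,0,0,0.035]]

```text
clock: 17.48
eef_pos: [0.5845, -0.2802, 0.0863]
tcp_rot: [[-0.425, 0.83, 0.36], [0.634, 0.557, -0.536], [-0.645, 0.001, -0.764]]
ft_force: [3.0, -5.6, -1.9]
grip_width: 0.0439
gripper_force: 30.0
```

```bash
python3 - <<'E'
from h import *
go(w(-.0236,.066,.0857),Rt(.698)); print(np.array(env.state()["ft_force"])@UX)
a=env.snapshot("scene")[250:340,350:470,::-1];t=env.snapshot("top")[190:310,350:510,::-1]
cv2.imwrite("pics/c6.png",np.hstack([cv2.resize(a,(400,300),interpolation=cv2.INTER_CUBIC),cv2.resize(t,(400,300),interpolation=cv2.INTER_CUBIC)]))
E
```

```text
clock 17.4833 p [ 0.5845 -0.2802  0.0863] rack [-0.0246  0.0658  0.0863] F [ 2.9798 -5.5785 -1.8606] w 0.043878772508989514 30.029079895466566
shift [-0.0004  0.0002  0.0011] norm 0.0011429461879080881 rows 0.027876736290441174
rot [0.0017 0.0035 0.0011]
6.293536339193599
```

View pics/c6.png

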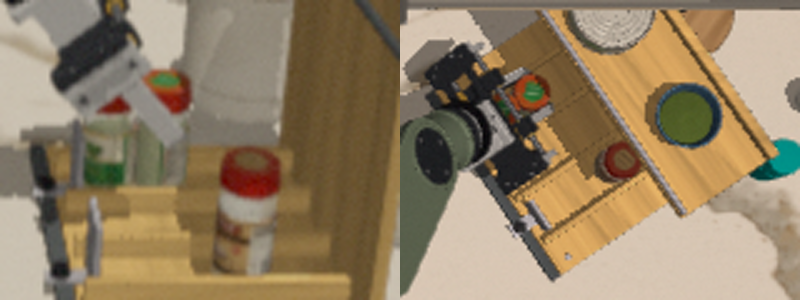

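Both jars stand upright and close together behind the stop, bearing on it with about 6 N. I'll relax, release and withdraw.

Call:
drive_tool:
  increments:
    - [[-0.0006,0,0.0006,0,0,0,0.035],[0,0,0,0,0,0,0.035],[0,0,0,0,0,0,0.06],[0,0,0,0,0,0,0.085],[0,0,0,0,0,0,0.094]]

```text
clock: 18.0
eef_pos: [0.5834, -0.2795, 0.0848]
tcp_rot: [[-0.427, 0.83, 0.358], [0.636, 0.557, -0.534], [-0.643, -0.001, -0.766]]
ft_force: [-0.3, 0.6, -0.3]
grip_width: 0.0603
gripper_force: 0.0
```

Call:
drive_tool:
  increments:
    - [[0,0,0,0,0,0,0.094],[0,0,0,0,0,0,0.094],[0,0,0,0,0,0,0.094],[0,0,-0.01,0,0,0,0.094],[0,0,-0.025,0,0,0,0.094]]

```text
clock: 18.42
eef_pos: [0.5701, -0.2615, 0.1102]
tcp_rot: [[-0.428, 0.831, 0.355], [0.637, 0.556, -0.534], [-0.641, -0.003, -0.767]]
ft_force: [0.3, -0.2, 0.2]
grip_width: 0.0923
gripper_force: 0.0
```

Call:
drive_tool:
  increments:
    - [[0,0,-0.035,0,0,0,0.094],[0,0,-0.035,0,0,0,0.094],[0,0,-0.035,0,0,0,0.094],[0,0,-0.035,0,0,0,0.094],[0,0,0,0,0,0,0.094]]

```text
clock: 18.83
eef_pos: [0.5231, -0.1844, 0.2263]
tcp_rot: [[-0.422, 0.828, 0.369], [0.632, 0.56, -0.535], [-0.65, 0.007, -0.76]]
ft_force: [0.4, -0.4, 0.2]
grip_width: 0.0938
gripper_force: 0.0
```

Call:
drive_tool:
  increments:
    - [[0,0,-0.035,0,0,0,0.094],[0,0,-0.035,0,0,0,0.094],[0,0,0,0,0,0,0.094],[0,0,0,0,0,0,0.094]]

```text
clock: 19.17
eef_pos: [0.4969, -0.1484, 0.2747]
tcp_rot: [[-0.425, 0.829, 0.363], [0.634, 0.559, -0.535], [-0.646, 0.003, -0.763]]
ft_force: [-0.4, -0.1, -0.3]
grip_width: 0.0938
gripper_force: 0.0
```

```bash
python3 - <<'E'
from h import *
go(w(-.0236,.066,.0857)); T,S=cam("top"),cam("scene")
a=env.snapshot("scene")[:,:,::-1].copy();t=env.snapshot("top")[:,:,::-1].copy()
G=((40,90,40),(85,255,255))
for im,box,c in((t,(376,205,45,40),T),):
    x,y,ww,h=box;m=cv2.inRange(cv2.cvtColor(im[y:y+h,x:x+ww],cv2.COLOR_BGR2HSV),*G);n,l,st,ce=cv2.connectedComponentsWithStats(m)
    for i in range(1,n):
        if st[i,4]>8: print(st[i,4],ce[i]+[x,y],inr(onz(c,*(ce[i]+[x,y]),.116)))
cv2.imwrite("pics/c7.png",np.hstack([cv2.resize(a[250:340,350:470],(400,300),interpolation=cv2.INTER_CUBIC),cv2.resize(t[190:310,350:510],(400,300),interpolation=cv2.INTER_CUBIC)]))
E
```

```text
clock 19.1667 p [ 0.4969 -0.1484  0.2747] rack [-0.1828  0.0663  0.2747] F [-0.3656 -0.0605 -0.3358] w 0.09375146560538118 0.0
shift [ 0.0006 -0.0014  0.2471] norm 0.2471450362119759 rows 6.027927712487217
42 [403.2381 225.9524] [-0.0215  0.0653  0.116 ]
44 [390.3864 233.2727] [-0.0667  0.0683  0.116 ]
```

View pics/c7.png

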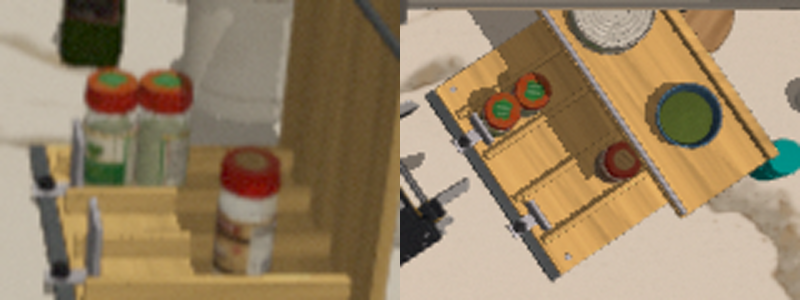

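Both green jars stand upright, axes about 45 mm apart (rack x about −0.067 and −0.022). The brown jar has not moved and the arm is clear, so I'm handing in.

```bash
python3 -c "
from workcell import env
print(env.close_job())"
```

```text
the job is handed in; nothing more can be done
None
```

The job is handed in, with no verdict returned: the older green-label jar bears on the stop and the new one stands right behind it (axes about 45 mm apart), both upright; in the final pictures the brown jar stands where it was and the arm is clear.

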